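# Clamp the extruder die and hold its core bolt for tightening

### The job

I am about to tighten the lock nut of this hollow clay-extruder die from the far side. First swing the toggle clamp's red handle all the way down, over centre, so that its rubber foot locks the die in the jig; then reach down into the gap behind the die's bridge, take the brass bolt head by its two side flats and hold it firmly from turning, so that the square white core stays square in its opening. Finish while still holding the head, with the clamp locked and the die down in its slots, and leave the other things lying about alone.

Things in the scene. Friction and masses are not known exactly. Their poses are not given: they have to be found in the camera images.
- jig: Fixed jig: grey board 18 mm thick (x -75 to 145, y -110 to 240), dark slotted posts for the die's ears (y +-62 to +-92, x +-16, top z 72), wooden rest under the bridge, toggle clamp on a riser (y 120 to 220). Origin: on the table under the middle of the die. x along the bolt from plate to bridge and nut, y from die to clamp, z up
- die: Loose hollow die upright in the jig's slots (1 mm play), axes as the jig's. Aluminium plate 8 x 120 x 80 mm (x, y, z), ears to y +-88, square opening 44 mm. Origin: centre of its lower edge, 24 mm above the table. Bridge: steel bar x 46 to 52, y +-64, z 25 to 55, on round spacers at y +-52, 10 mm thick. Gap between plate and bridge: 42 mm (x 4 to 46), 94 mm long between spacers, open above
- bolt_head: Brass hexagon head of the core bolt, in the gap behind the bridge: 24 mm across flats, 12 mm thick (die x 19 to 31). Origin: its centre, 40 mm above the die's lower edge (64 mm above the table), 40 mm below the plate's top. x along the level bolt axis; two flats face its own +-y. Turns with core, sleeve and nut
- core_bolt (a joint): Turn of core, bolt and nut together about the die's x (rad, right-handed). 0: the white core (30 x 30 mm) is square in the 44 mm opening and the head's side flats are plumb. It has been set by eye and starts within 0.06 of that. It turns easily (0.03 N m), so a careless knock on the head or crooked jaws turn it
- clamp_handle (a joint): Swing of the toggle clamp's handle (rad): 0 fully open (handle about upright, arm up); grows as its top end is swung down away from the die (to the jig's +y); 1.38 is the stop, locked just past dead centre, handle 8 degrees above level. Friction 0.12 N m; stays where left; carries the clamp arm along; the foot adds a little push at the end
- handle_pivot (a point): Axis of the clamp handle: at y 190 mm of the jig, 109 mm above the table. The axis runs along the jig's x
- handle_grip (a point): Point in the red handle grip, 105 mm from the pivot, 20 mm short of the handle's end. Grip: 15 mm wide along the jig's x, 18 mm thick, 80 mm long. About 214 mm above the table when open, 124 mm when locked
- clamp_foot: Black rubber foot, 16 mm across, under the spindle of the clamp arm. Locked, it bears down on the top edge of the die's ear, 75 mm from the die's middle, springing by about 2 mm (about 5 N). With the clamp locked the spindle's top is some 125 mm above the table
- spanner: Loose spanner 190 mm long lying on the jig's board on the nut side: leave alone. Origin: its middle underside
- spare_core: Loose spare round white core with stem, 28 mm across, 40 mm high, standing on the jig's board: leave alone. Origin: centre of its underside
- bowl: Brown bowl 170 mm across, 70 mm high: leave alone. Origin: centre of its underside
- rolling_pin: Wooden rolling pin 48 mm thick, 320 mm long, lying: leave alone. Origin: under its middle
- glaze_jar: Green glass jar with black lid, 66 mm across, 80 mm high: leave alone. Origin: centre of its underside
- stone: Yellowish smoothing stone, 80 mm across, 37 mm high: leave alone. Origin: centre of its underside
- brush: Brush with blue handle, 180 mm long, lying: leave alone. Origin: its middle underside

How it is judged:
By the outcome, as a careful person would: the job done as asked, in the order asked, and still so for the second after the job is handed in, while the arm keeps its last pose, push and grip.
It also fails if it takes over 48 s, if anything falls off the work surface, if the arm or the gripper's body presses on something with over 40 N, if the wrist force passes 120 N, or if a joint passes its speed limit or range.

### The arm

A 7-joint arm with a two-finger parallel gripper is mounted at the origin on the work surface. World frame = base frame: x ahead of the robot, y to its left, z up, the work surface at z = 0. Lengths are in mm, angles in rad, forces in N, time in s.
With the tool pointing down it reaches from about 400 to 875 mm from the base axis. Payload 4.4 kg.
Tool frame: the origin (TCP) lies between the finger pads, 19 mm behind the fingertips; this is the grasp point; z points along the fingers, y is the line along which they close (so a half turn about z gives the same grasp; the last joint's range is limited). The gripper opens to 85 mm and grips with 20 to 120 N. Pads are 22 mm wide; open, the fingers measure 114 mm over their backs; the gripper's body (76 mm by 85 mm) begins 54 mm behind the grasp point. The pads swing forward as they close: fully open they stand 13 mm farther back than shut.
Start: joints at [1.042, 0.628, 0.038, 1.517, -0.027, 0.996, -0.02], TCP at [290.224, -581.625, 250.013] pointing down, gripper open.
Joint ranges: [-3.06, 3.06], [-0.37, 2.12], [-1.25, 1.32], [0.18, 2.47], [-1.1, 4.24], [0.23, 1.98], [-2.94, 2.94]. Speed limits (rad/s): [2.57, 2.57, 3.14, 3.14, 3.14, 3.14, 3.14].

### API

Orientations are given as [roll, pitch, yaw] about the fixed x, y, z axes, in that order (R = Rz(yaw) Ry(pitch) Rx(roll)).
In Python, from cell import read_state, get_image, camera_info, finish_job gives the robot as it stands.
- The arm moves only by the tool play_rows, never from a script. Its argument "deltas" is one flat list of numbers, 7 for each row, row after row: the shift along the tool's x, y, z in mm, then the turn, a rotation vector about the tool's x, y, z in rad, then the opening, from 0 (shut) to 1 (fully open). In form: [dx, dy, dz, ax, ay, az, grip, dx, dy, dz, ax, ay, az, grip, ...]. A call has 1 to 10 rows; each row is the pose to reach, as a shift and turn from the pose commanded when the call began, along the tool's axes at that moment; what a row does not reach only later rows make up. A row lasts 1/8 s, in which the tool goes at most 62.5 mm and 10.7 degrees, less where a joint would pass 70% of its speed; a pose out of reach is approached as far as the arm can. A call with a gripper value outside its range is refused whole. The fingers move at their own pace and stop on an object; the grip force is fixed at half the most. Time passes only in rows, so rows that repeat a pose let the fingers close. It gives the time, the measured TCP pose, the force, the opening and the grip force at its end, in the units of the state.
- read_state(): the state, without advancing time (a new reading comes with each control period).
- get_image(name): name is "scene" or "top" or "wrist"; returns the picture (420x560x3 uint8, red, green, blue); there is no depth.
- camera_info(name): a dict with "fx", "fy", "cx", "cy" (pixels), "T" (4x4, takes a point from camera to world coordinates). Camera axes: x right, y down, z forward; pixel columns grow to the right and rows downward; lengths in mm; the calibration is good to about 2 mm. A picture is of the moment at which its call begins: read the wrist's pose just before it. camera_info takes no time and is no camera call; for the wrist camera it gives the pose at the moment of the call.
- finish_job(): hands the job in; it is judged then, once.
The state is a dict: "clock": time; "qpos": joint angles; "qd": joint speeds; "tau": joint torques, N m; "eef_pos": TCP position; "tool_rot": TCP orientation; "force": force on the tool from outside, world axes, zero at the start; "torque": the same for the moment, N m; "width": finger opening in mm; "gripper_force": force on a finger pad.
Only numpy, scipy, OpenCV 4.12 (cv2) and the standard library are available. Lean on these libraries where they do the work, as an engineer would, in place of code of your own. Each camera call takes 0.05 s, during which the arm holds its last target. There are 200 camera calls.

## Working session

There is one attempt and no reset: what is moved stays moved. The work goes in short steps, Python scripts to look and compute and a tool call to move; the robot and the scene stay as the last step left them, time stands still between calls to the robot, and variables do not carry over. Pictures are saved under pics/ and viewed, at most 10 in all, crops included, and the job is handed in when it is done.

Besides the shell and the picture viewer there is one more tool, called after "Emit:" as name(argument=value, ...) on one line, values as JSON. play_rows: Moves the arm, as the interface text tells. Its arguments: {"type":"object","properties":{"deltas":{"type":"array"}},"required":["deltas"]}

```bash
mkdir -p pics; python3 - <<'E'
from cell import *
import cv2,numpy as np
s=read_state();print(s)
for n in("scene","top"):
    im=get_image(n);cv2.imwrite(f"pics/{n}0.png",cv2.resize(im[:,:,::-1],(784,588),interpolation=cv2.INTER_CUBIC));np.save(f"pics/{n}0.npy",im)
    c=camera_info(n);print(n,c)
E
```

```text
{'clock': 0.0, 'qpos': array([ 1.04221436,  0.62931623,  0.03839756,  1.51835888, -0.02697065,
        0.99628228, -0.02000446]), 'qd': array([ 0.00141896, -0.00026748,  0.0002969 ,  0.00054458,  0.00058388,
        0.00074346, -0.00030334]), 'tau': array([-1.18080050e-03, -5.63411522e+01,  1.22576449e+00, -1.93452805e+01,
        1.10262146e-02,  1.03773444e-02, -7.67516781e-06]), 'eef_pos': array([ 289.97001445, -581.09132241,  249.11053165]), 'tool_rot': array([-3.13974478e+00,  2.10856604e-05,  4.62829615e-01]), 'force': array([-0.5507118 ,  0.30969756,  0.88164737]), 'torque': array([-0.03980664, -0.00607602, -0.03684332]), 'gripper_force': 0.0, 'width': 85.16507201433753}
scene {'fx': 521.7590132334475, 'fy': 521.7590132334475, 'cx': 272.7352809602613, 'cy': 209.06143438233886, 'T': array([[ 6.41153559e-01,  4.30587478e-01, -6.35229516e-01,
         1.49066764e+03],
       [ 7.67160573e-01, -3.80839503e-01,  5.16164633e-01,
        -8.36479654e+02],
       [-1.96664657e-02, -8.18263831e-01, -5.74506339e-01,
         1.03066660e+03],
       [ 0.00000000e+00,  0.00000000e+00,  0.00000000e+00,
         1.00000000e+00]])}
top {'fx': 517.6331337825044, 'fy': 517.6331337825044, 'cx': 285.9631461147978, 'cy': 214.12760862592705, 'T': array([[ 1.98321661e-02, -9.96975813e-01,  7.51392989e-02,
         3.59273775e+02],
       [-9.99759894e-01, -1.90747415e-02,  1.07846145e-02,
        -3.99589959e+01],
       [-9.31873714e-03, -7.53351398e-02, -9.97114727e-01,
         1.97399021e+03],
       [ 0.00000000e+00,  0.00000000e+00,  0.00000000e+00,
         1.00000000e+00]])}
```

View pics/scene0.png

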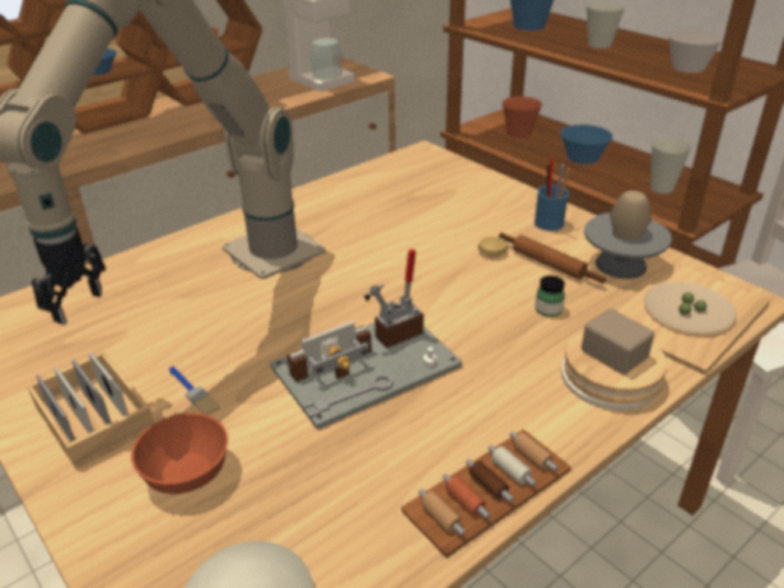

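View pics/top0.png

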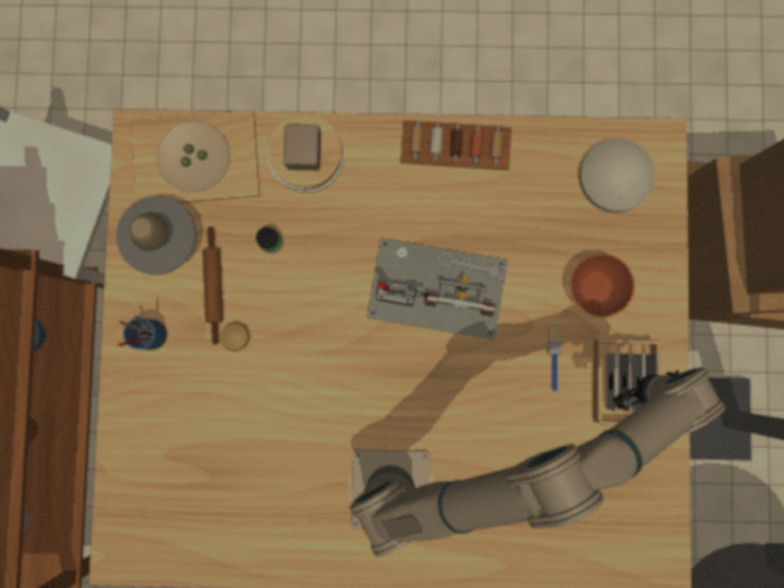

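The scene view shows the jig with the die and clamp at about (365,360), with the red handle top at (411,252). The top view shows the board corners near (380,239), (507,258), (493,337) and (368,317). I'll measure the board rectangle and the red handle in both views.

```bash
cat > h.py <<'E'
import numpy as np,cv2
from cell import *
def ray(c,u,v):
    T=c["T"];d=T[:3,:3]@np.array([(u-c["cx"])/c["fx"],(v-c["cy"])/c["fy"],1]);return T[:3,3],d/np.linalg.norm(d)
def onz(c,u,v,z):
    o,d=ray(c,u,v);return o+d*(z-o[2])/d[2]
def tri(c1,p1,c2,p2):
    o1,d1=ray(c1,*p1);o2,d2=ray(c2,*p2)
    a=np.linalg.lstsq(np.c_[d1,-d2],o2-o1,rcond=None)[0];A=o1+a[0]*d1;B=o2+a[1]*d2
    return (A+B)/2,np.linalg.norm(A-B)
def proj(c,P):
    q=np.linalg.inv(c["T"])@np.r_[P,1];return np.array([c["fx"]*q[0]/q[2]+c["cx"],c["fy"]*q[1]/q[2]+c["cy"]])
E
python3 - <<'E'
from h import *
C={n:camera_info(n) for n in("scene","top")}
R={}
for n,roi in(("top",(150,255,250,375)),("scene",(170,315,180,340))):
    im=np.load(f"pics/{n}0.npy");hsv=cv2.cvtColor(im,cv2.COLOR_RGB2HSV)
    m=np.zeros(im.shape[:2],np.uint8);a,b,c,d=roi
    red=((hsv[...,0]<8)|(hsv[...,0]>172))&(hsv[...,1]>150)&(hsv[...,2]>60)
    m[a:b,c:d]=((hsv[...,1]<70))[a:b,c:d]
    m=cv2.morphologyEx(m,cv2.MORPH_OPEN,np.ones((3,3)))
    k,_=cv2.findContours(m,cv2.RETR_EXTERNAL,cv2.CHAIN_APPROX_NONE);k=max(k,key=cv2.contourArea)
    hull=cv2.convexHull(k);q=cv2.approxPolyDP(hull,6,True)[:,0]
    print(n,cv2.contourArea(k),q.tolist(),[onz(C[n],*p,18)[:2].round(0).tolist() for p in q])
    r=np.zeros_like(m);r[a:b,c:d]=red[a:b,c:d]; ys,xs=np.nonzero(r);print("red",len(xs),xs.min(),xs.max(),ys.min(),ys.max(),xs.mean(),ys.mean())
    R[n]=(xs.mean(),ys.mean())
    if n=="top":
        P=np.array([onz(C[n],*p[0],18)[:2] for p in hull],np.float32);print(cv2.minAreaRect(P),cv2.boxPoints(cv2.minAreaRect(P)))
print(tri(C["top"],R["top"],C["scene"],R["scene"]))
E
```

```text
top 4970.0 [[272, 171], [359, 185], [352, 240], [264, 226]] [[671.0, 38.0], [623.0, -294.0], [414.0, -270.0], [460.0, 63.0]]
red 22 270 276 201 206 273.09090909090907 203.6818181818182
((540.7556762695312, -117.3228759765625), (347.8536376953125, 217.31924438476562), 81.158203125) [[ 406.65363  -272.4811  ]
 [ 621.3903   -305.88452 ]
 [ 674.8577     37.835358]
 [ 460.12103    71.23877 ]]
scene 5213.0 [[194, 259], [248, 231], [304, 235], [328, 257], [230, 304]] [[414.0, -269.0], [412.0, -64.0], [545.0, 56.0], [671.0, 37.0], [636.0, -298.0]]
red 94 290 295 178 201 292.5744680851064 189.36170212765958
(array([528.12642258,  23.7713182 , 194.74540631]), np.float64(1.7282345805662989))
```

Emit:
play_rows(deltas=[50,-40,-60,0,0,0.1,0,100,-80,-100,0,0,0.2,0,150,-120,-111,0,0,0.3,0,200,-160,-111,0,0,0.4,0,250,-200,-111,0,0,0.5,0,300,-245,-111,0,0,0.6,0,350,-285,-111,0,0,0.617,0,400,-325,-111,0,0,0.617,0,412,-336,-111,0,0,0.617,0,412,-336,-111,0,0,0.617,0])

```text
clock: 1.35
eef_pos: [510.5, -90.8, 360.5]
tool_rot: [-3.138, 0.001, -0.144]
force: [-0.2, -0.7, -0.1]
width: 0.0
gripper_force: 0.0
```

```bash
python3 - <<'E'
from h import *
s=read_state();print(s["clock"],s["eef_pos"],s["tool_rot"],s["qpos"],s["width"],s["force"])
c=camera_info("wrist");im=get_image("wrist");print(c)
np.save("pics/w1.npy",im);np.save("pics/w1c.npy",c,allow_pickle=True);cv2.imwrite("pics/w1.png",cv2.resize(im[:,:,::-1],(784,588),interpolation=cv2.INTER_CUBIC))
E
```

```text
1.35 [510.45079506 -90.75621318 360.48024917] [-3.13848970e+00  5.06039228e-04 -1.43840252e-01] [ 0.08048288  0.32413835  0.05943809  1.72243771 -0.024765    1.09615892
 -1.56647513] 0.011845447044025912 [-0.18307986 -0.68892728 -0.10195292]
{'fx': 377.961493907343, 'fy': 377.961493907343, 'cx': 279.82387195075694, 'cy': 207.22232323869054, 'T': array([[-1.42720954e-01, -9.36780356e-01, -3.19489114e-01,
         5.92537035e+02],
       [-9.89759102e-01,  1.34178546e-01,  4.87138248e-02,
        -1.02639462e+02],
       [-2.76556918e-03,  3.23169742e-01, -9.46336974e-01,
         4.85478422e+02],
       [ 0.00000000e+00,  0.00000000e+00,  0.00000000e+00,
         1.00000000e+00]])}
```

View pics/w1.png

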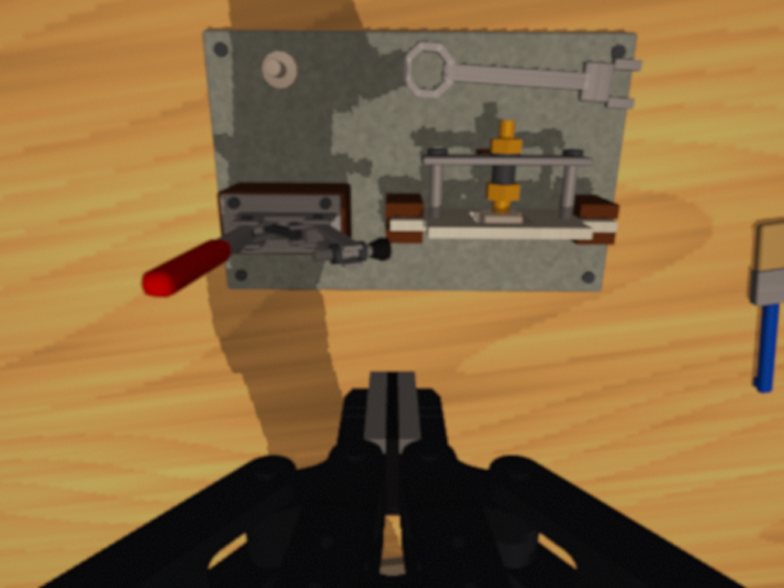

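The wrist view shows the whole jig. Board corners are near (205,30), (636,34), (602,291) and (230,290), and the brass head is at (504,191). The red handle runs from (222,247) to its end at (158,282), and the foot of the raised arm is at (380,250).

```bash
cat >> h.py <<'E'
def jw(O,yaw,p):
    c,s=np.cos(yaw),np.sin(yaw);return np.array([O[0]+c*p[0]-s*p[1],O[1]+s*p[0]+c*p[1],p[2]])
def wj(O,yaw,P):
    c,s=np.cos(yaw),np.sin(yaw);x,y=P[0]-O[0],P[1]-O[1];return np.array([c*x+s*y,-s*x+c*y,P[2]])
def onx(c,uv,O,yaw,xj):
    o,d=ray(c,*uv);a=wj(O,yaw,o);b=wj(O,yaw,o+d);t=(xj-a[0])/(b[0]-a[0]);return a+t*(b-a)
E
python3 - <<'E'
from h import *
im=np.load("pics/w1.npy");c=np.load("pics/w1c.npy",allow_pickle=True).item()
hsv=cv2.cvtColor(im,cv2.COLOR_RGB2HSV)
m=(hsv[...,1]<75).astype(np.uint8);m[240:]=0
m=cv2.morphologyEx(m,cv2.MORPH_OPEN,np.ones((5,5)))
k,_=cv2.findContours(m,cv2.RETR_EXTERNAL,cv2.CHAIN_APPROX_NONE);k=max(k,key=cv2.contourArea)
hull=cv2.convexHull(k)[:,0];P=np.array([onz(c,*p,18)[:2] for p in hull],np.float32)
r=cv2.minAreaRect(P);B=cv2.boxPoints(r);print(r,B)
B=B[np.argsort(B[:,1])]; e=(B[2:].mean(0)-B[:2].mean(0)); yaw=np.arctan2(-e[0],e[1])
ctr=B.mean(0);O=ctr-[35*np.cos(yaw)-65*np.sin(yaw),35*np.sin(yaw)+65*np.cos(yaw)];print("yaw",yaw,"O",O)
np.save("jig.npy",np.r_[O,yaw])
red=(((hsv[...,0]<6)|(hsv[...,0]>174))&(hsv[...,1]>170)&(hsv[...,2]>70)).astype(np.uint8)
n,l,st,ce=cv2.connectedComponentsWithStats(red);i=1+st[1:,4].argmax();ys,xs=np.nonzero(l==i);print("red",st[i],ce[i])
C=camera_info("top");S=camera_info("scene")
p,e=tri(S,(292.57,189.36),c,ce[i]);print("handle mid",wj(O,yaw,p),e)
print("grip mid on x=0",onx(c,ce[i],O,yaw,0),"S end",onx(S,(293.5,179),O,yaw,0),"foot",onx(c,(380/1.4,250/1.4),O,yaw,0),onx(S,(262,211),O,yaw,0))
br=((hsv[...,0]>12)&(hsv[...,0]<24)&(hsv[...,1]>200)&(hsv[...,2]>90)).astype(np.uint8);br[:,:330]=0;br[:80]=0;br[170:]=0;br[:,400:]=0
n,l,st,ce=cv2.connectedComponentsWithStats(br)
for i in range(1,n):
    if st[i,4]>15: print("brass",st[i],ce[i],wj(O,yaw,onz(c,*ce[i],78)))
# plate top edge at z=104 white strip ends
for u,v in((429,233),(591,234)): print(wj(O,yaw,onz(c,u/1.4,v/1.4,104)))
E
```

```text
((540.1653442382812, -118.48472595214844), (352.6693115234375, 216.9366455078125), 81.48955535888672) [[ 406.7957  -276.82556]
 [ 621.3436  -308.92993]
 [ 673.53503   39.85611]
 [ 458.98706   71.96048]]
yaw -0.14853522 O [ 495.9314  -177.58937]
red [ 102  171   62   41 1187] [131.94439764 191.55096883]
handle mid [ -3.98667625 208.12030759 190.28375926] 2.2840525569196264
grip mid on x=0 [  0.         204.27570818 202.43303193] S end [  0.         207.3447182  228.23823556] foot [  0.          96.32960451 159.58946071] [  0.          98.31857122 156.07221272]
brass [351  87  21  22 317] [361.1829653  99.5362776] [63.89401878  5.01738329 78.        ]
brass [348 131  23  21 337] [358.38278932 139.65875371] [22.43242768  4.91706324 78.        ]
[ -1.32440199  61.6582191  104.        ]
[ -1.36527607 -57.31203732 104.        ]
```

The handle leans about 8–10° from upright (mid-grip y≈204, z≈195) and the raised foot is at y≈97, z≈158. I'll bring the shut fingers to the die side of the handle.

Emit:
play_rows(deltas=[0,-28,30,0,0,0,0,0,-56,70,0,0,0,0,-2,-83,110,0,0,0,0,-2,-83,133,0,0,0,0,-2,-83,133,0,0,0,0,-2,-83,133,0,0,0,0])

```text
clock: 2.15
eef_pos: [520.1, -16.3, 228.9]
tool_rot: [3.141, -0.001, -0.157]
force: [0.7, -0.9, 0.9]
width: -0.3
gripper_force: 0.0
```

```bash
python3 - <<'E'
from h import *
s=read_state();print(s["clock"],s["eef_pos"],s["tool_rot"],s["force"])
J=np.load("jig.npy");print(wj(J[:2],J[2],s["eef_pos"]))
c=camera_info("wrist");im=get_image("wrist")
np.save("pics/w2.npy",im);np.save("pics/w2c.npy",c,allow_pickle=True);cv2.imwrite("pics/w2.png",cv2.resize(im[:,:,::-1],(784,588),interpolation=cv2.INTER_CUBIC))
E
```

```text
2.15 [520.14838239 -16.31294067 228.91977536] [ 3.14108147e+00 -1.47582208e-03 -1.56642244e-01] [ 0.73231317 -0.85321947  0.94971713]
[8.30893930e-02 1.63084468e+02 2.28919775e+02]
```

View pics/w2.png

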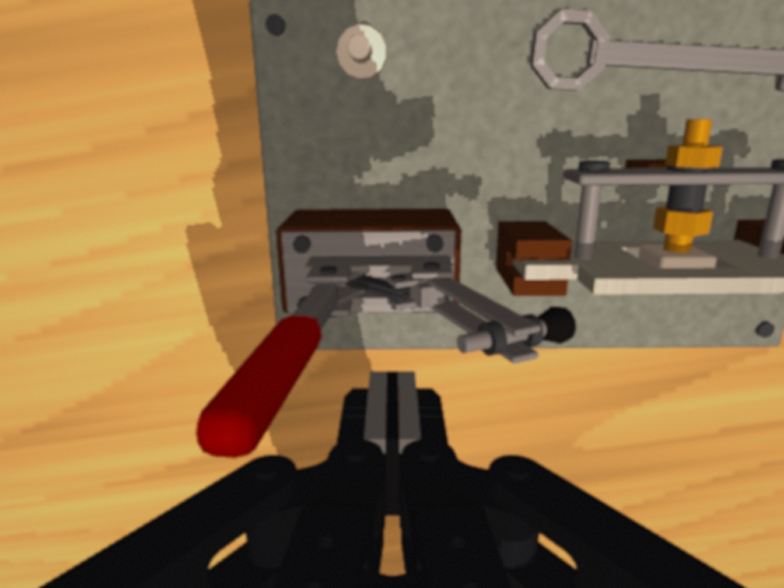

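The shut fingers (tip at about (391,372)) sit on the die side of the red handle (end at about (225,430)) and line up with it. I'll push along the arc.

Emit:
play_rows(deltas=[0,-15,0,0,0,0,0,0,-28,0,0,0,0,0,0,-42,0,0,0,0,0,0,-50,3,0,0,0,0,0,-59,6,0,0,0,0,0,-67,10,0,0,0,0,0,-75,15,0,0,0,0,0,-82,21,0,0,0,0,0,-89,27,0,0,0,0,0,-89,27,0,0,0,0])

```text
clock: 3.45
eef_pos: [533.0, 73.9, 200.3]
tool_rot: [3.141, 0.001, -0.153]
force: [-0.2, 0.2, 1.6]
width: -0.1
gripper_force: 0.0
```

Emit:
play_rows(deltas=[0,-6,7,0,0,0,0,0,-12,14,0,0,0,0,0,-17,22,0,0,0,0,0,-21,30,0,0,0,0,0,-24,38,0,0,0,0,0,-26,44,0,0,0,0,0,-27,49,0,0,0,0,0,-27,52,0,0,0,0,0,-27,52,0,0,0,0])

```text
clock: 4.58
eef_pos: [537.3, 99.9, 149.6]
tool_rot: [-3.141, 0.0, -0.154]
force: [-2.1, 0.4, 6.2]
width: 0.0
gripper_force: 3.0
```

```bash
python3 - <<'E'
from h import *
s=read_state();print(s["clock"],s["eef_pos"],s["tool_rot"],s["force"])
J=np.load("jig.npy");print(wj(J[:2],J[2],s["eef_pos"]))
c=camera_info("wrist");im=get_image("wrist")
np.save("pics/w3.npy",im);np.save("pics/w3c.npy",c,allow_pickle=True);cv2.imwrite("pics/w3.png",cv2.resize(im[:,:,::-1],(560,420)))
E
```

```text
4.575 [537.26992989  99.94002909 149.6330907 ] [-3.14142353e+00  2.57525086e-04 -1.54415390e-01] [-2.12706482  0.40434749  6.22756342]
[-1.88125354e-01  2.80591181e+02  1.49633091e+02]
```

View pics/w3.png

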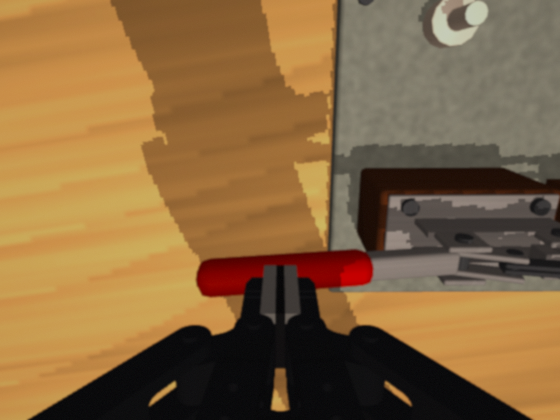

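The handle (red, (200–370, 270)) is nearly level under the fingertips, with a light push. I'll press further to the stop.

Emit:
play_rows(deltas=[0,0,2,0,0,0,0,0,0,4,0,0,0,0,0,0,4,0,0,0,0])

```text
clock: 5.0
eef_pos: [537.4, 100.1, 148.8]
tool_rot: [-3.14, -0.001, -0.155]
force: [-8.7, -1.5, 32.1]
width: -0.4
gripper_force: 16.2
```

Force rose to 32 N with almost no travel, so the handle is at its stop. I'll lift clear, part-open the fingers and move over the die.

Emit:
play_rows(deltas=[0,0,-40,0,0,0,0.3,0,10,-90,0,0,0,0.6,5,60,-90,0,0,0,0.6,10,115,-90,0,0,0,0.6,15,170,-90,0,0,0,0.6,25,225,-90,0,0,0,0.6,25,279,-90,0,0,0,0.6,25,279,-90,0,0,0,0.6,25,279,-90,0,0,0,0.6,25,279,-90,0,0,0,0.6])

```text
clock: 6.25
eef_pos: [519.6, -177.9, 234.9]
tool_rot: [-3.141, 0.0, -0.152]
force: [-0.9, 0.3, -0.3]
width: 51.1
gripper_force: 0.0
```

```bash
python3 - <<'E'
from h import *
s=read_state();print(s["clock"],s["eef_pos"],s["tool_rot"],s["force"],s["width"])
J=np.load("jig.npy");print(wj(J[:2],J[2],s["eef_pos"]))
c=camera_info("wrist");im=get_image("wrist")
np.save("pics/w4.npy",im);np.save("pics/w4c.npy",c,allow_pickle=True);cv2.imwrite("pics/w4.png",cv2.resize(im[:,:,::-1],(784,588),interpolation=cv2.INTER_CUBIC))
E
```

```text
6.25 [ 519.63006838 -177.86556686  234.92998441] [-3.14066835e+00  1.92698416e-04 -1.51663370e-01] [-0.92989058  0.28887527 -0.2553471 ] 51.13966175395364
[ 23.47859847   3.23400314 234.92998441]
```

View pics/w4.png

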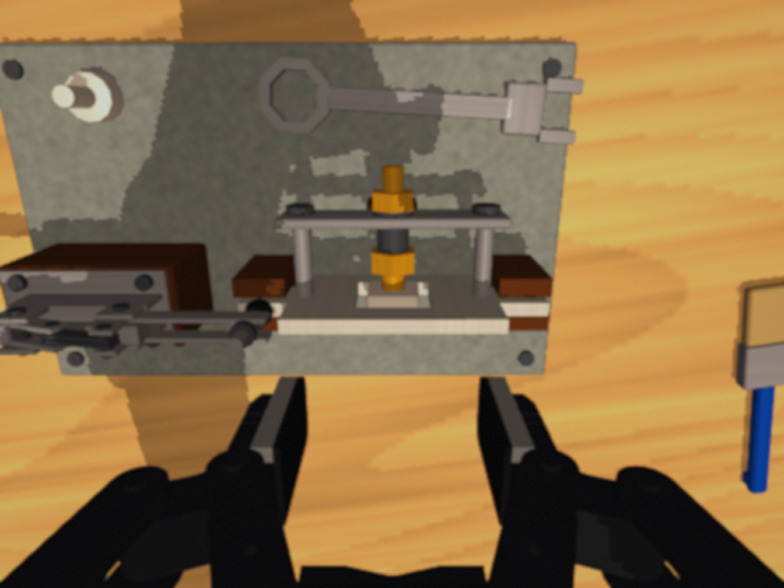

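The clamp is down, with its foot at (255,310) on the left ear. The brass head at (392,263) is midway between the pads (305 and 478), and the plate's top edge spans 278–509. I'll measure head position, height and plate yaw.

```bash
python3 - <<'E'
from h import *
J=np.load("jig.npy");O,yaw=J[:2],J[2]
D={k:(np.load(f"pics/{k}.npy"),np.load(f"pics/{k}c.npy",allow_pickle=True).item()) for k in("w1","w2","w4")}
roi={"w1":(340,385,120,160),"w2":(462,520,140,175),"w4":(262,300,172,202)}
ce={}
for k,(im,c) in D.items():
    h=cv2.cvtColor(im,cv2.COLOR_RGB2HSV);m=((h[...,0]>10)&(h[...,0]<26)&(h[...,1]>190)&(h[...,2]>70))
    a,b,t,u=roi[k];mm=np.zeros_like(m);mm[t:u,a:b]=m[t:u,a:b];ys,xs=np.nonzero(mm)
    w=[(y,xs[ys==y].min(),xs[ys==y].max()) for y in np.unique(ys)]
    big=[r for r in w if r[2]-r[1]>0.75*max(q[2]-q[1] for q in w)]
    ce[k]=(np.mean([(r[1]+r[2])/2 for r in big]),(big[0][0]+big[-1][0])/2);print(k,ce[k],w[0],w[-1],big[0],big[-1])
for a,b in(("w1","w4"),("w2","w4"),("w1","w2")):
    p,e=tri(D[a][1],ce[a],D[b][1],ce[b]);print(a,b,p,wj(O,yaw,p),e)
# plate top front (white) edge lines in w4
im,c=D["w4"];g=cv2.cvtColor(im,cv2.COLOR_RGB2GRAY).astype(int)
pts=[]
for u in range(210,355,4):
    col=g[220:245,u];d=np.diff(col);v=220+d.argmax()+.5;v2=220+d.argmin()+.5;pts.append((u,v,v2))
pts=np.array(pts,float)
for z,j in((104,1),(104,2)):
    W=np.array([wj(O,yaw,onz(c,p[0],p[j],z)) for p in pts]);f=np.polyfit(W[:,1],W[:,0],1);r=W[:,0]-np.polyval(f,W[:,1]);print("edge",j,"x at y0",f[1],"dyaw",-f[0],r.std())
row=g[232,180:380];d=np.diff(row);print("plate ends",d[:30].argmax()+180.5,d[-40:].argmin()+180.5+len(d)-40)
for u in(d[:30].argmax()+180.5,d[-40:].argmin()+180.5+len(d)-40):print(wj(O,yaw,onz(c,u,232,104)))
E
```

```text
w1 (np.float64(358.875), np.float64(136.5)) (np.int64(131), np.int64(349), np.int64(369)) (np.int64(151), np.int64(353), np.int64(362)) (np.int64(131), np.int64(349), np.int64(369)) (np.int64(142), np.int64(350), np.int64(368))
w2 (np.float64(487.84375), np.float64(157.5)) (np.int64(148), np.int64(474), np.int64(474)) (np.int64(174), np.int64(475), np.int64(493)) (np.int64(150), np.int64(470), np.int64(503)) (np.int64(165), np.int64(474), np.int64(505))
w4 (np.float64(280.10526315789474), np.float64(186.0)) (np.int64(177), np.int64(268), np.int64(293)) (np.int64(201), np.int64(273), np.int64(288)) (np.int64(177), np.int64(268), np.int64(293)) (np.int64(195), np.int64(268), np.int64(293))
w1 w4 [ 521.0647709  -178.140332     69.87042458] [24.93816579  3.17458457 69.87042458] 0.726989469668767
w2 w4 [ 520.67488129 -177.88535798   67.25805847] [24.51483576  3.36905143 67.25805847] 0.022346675266155115
w1 w2 [ 519.85133376 -179.28678746   64.5431535 ] [23.90775342  1.86117667 64.5431535 ] 0.08815267949352193
edge 1 x at y0 3.4345612267042216 dyaw -0.002312129940206465 1.9089894245137795e-14
edge 2 x at y0 -5.282803099108495 dyaw -0.0022931736797454473 1.845260531332039e-14
plate ends 197.5 363.5
[3.70183255e-02 6.38986492e+01 1.04000000e+02]
[ -0.24295525 -57.59542571 104.        ]
```

Head and tool agree within 1 mm in y and x, the yaw matches (-0.151 against -0.152), and the measured head height of 65–70 mm fits the stated 64. I'll descend to just above the head and check.

Emit:
play_rows(deltas=[1,0,30,0,0,0,0.52,1,0,60,0,0,0,0.52,1,0,85,0,0,0,0.52,1,0,105,0,0,0,0.52,1,0,120,0,0,0,0.52,1,0,120,0,0,0,0.52,1,0,120,0,0,0,0.52])

```text
clock: 7.18
eef_pos: [520.9, -179.7, 115.6]
tool_rot: [3.141, -0.001, -0.154]
force: [-0.2, -0.3, 0.5]
width: 44.6
gripper_force: 0.0
```

```bash
python3 - <<'E'
from h import *
s=read_state();print(s["clock"],s["eef_pos"],s["tool_rot"],s["force"],s["width"])
J=np.load("jig.npy");print(wj(J[:2],J[2],s["eef_pos"]))
c=camera_info("wrist");im=get_image("wrist")
np.save("pics/w5.npy",im);np.save("pics/w5c.npy",c,allow_pickle=True);cv2.imwrite("pics/w5.png",cv2.resize(im[:,:,::-1],(784,588),interpolation=cv2.INTER_CUBIC))
E
```

```text
7.175 [ 520.88379611 -179.67280068  115.63386599] [ 3.14148086e+00 -1.15096889e-03 -1.53775301e-01] [-0.24545824 -0.27521023  0.5233663 ] 44.59099741967338
[ 24.98597322   1.63220761 115.63386599]
```

View pics/w5.png

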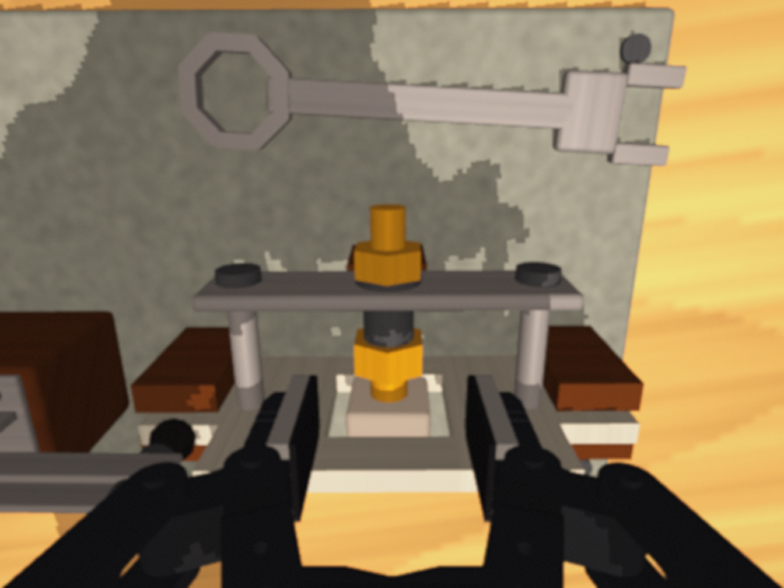

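The head centre is at column 388.5 against 392.5 for the pad midpoint, so the tool is about 1.4 mm too far in −y, and the foot sits on the ear at (172,440). I'll correct that and descend.

Emit:
play_rows(deltas=[0,-1.4,0,0,0,0,0.52,0,-1.4,10,0,0,0,0.52,0,-1.4,20,0,0,0,0.52,0,-1.4,30,0,0,0,0.52,0,-1.4,40,0,0,0,0.52,0,-1.4,47,0,0,0,0.52,0,-1.4,51,0,0,0,0.52,0,-1.4,51,0,0,0,0.52,0,-1.4,51,0,0,0,0.52])

```text
clock: 8.35
eef_pos: [520.8, -178.5, 64.3]
tool_rot: [3.142, -0.001, -0.154]
force: [0.4, 0.3, 0.4]
width: 44.2
gripper_force: 0.0
```

```bash
python3 - <<'E'
from h import *
s=read_state();print(s["clock"],s["eef_pos"],s["tool_rot"],s["force"],s["width"])
J=np.load("jig.npy");print(wj(J[:2],J[2],s["eef_pos"]))
c=camera_info("wrist");im=get_image("wrist")
np.save("pics/w6.npy",im);np.save("pics/w6c.npy",c,allow_pickle=True);cv2.imwrite("pics/w6.png",cv2.resize(im[:,:,::-1],(784,588),interpolation=cv2.INTER_CUBIC))
E
```

```text
8.35 [ 520.75236651 -178.48718211   64.2792169 ] [ 3.14151399e+00 -6.06312082e-04 -1.54277642e-01] [0.37223711 0.31879513 0.41683245] 44.18769233983832
[24.68053152  2.78532104 64.2792169 ]
```

View pics/w6.png

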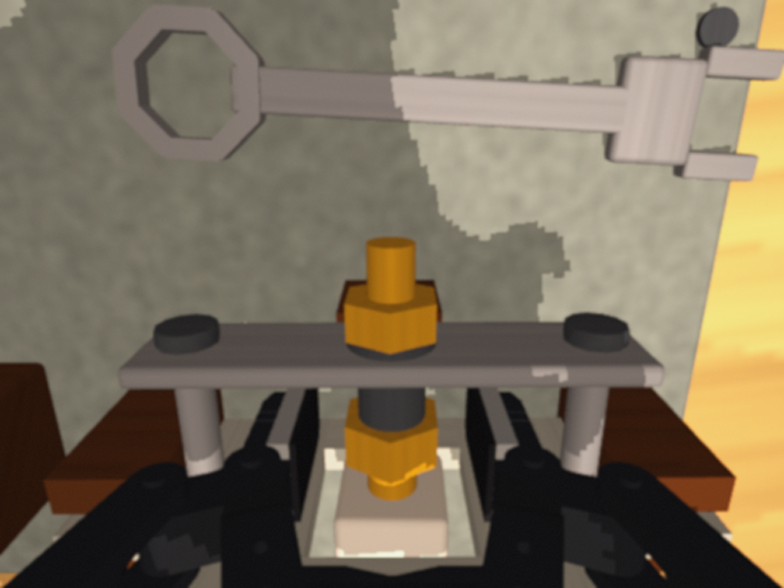

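Pads (318 and 467) straddle the head (346–437), centred within 0.3 mm, with no contact force. I'll close gently.

Emit:
play_rows(deltas=[0,0,0,0,0,0,0.42,0,0,0,0,0,0,0.35,0,0,0,0,0,0,0.31,0,0,0,0,0,0,0.28,0,0,0,0,0,0,0.24,0,0,0,0,0,0,0,0,0,0,0,0,0,0,0,0,0,0,0,0,0,0,0,0,0,0,0,0])

```text
clock: 9.52
eef_pos: [520.6, -178.3, 64.3]
tool_rot: [-3.142, -0.0, -0.154]
force: [-1.2, 1.1, 4.9]
width: 22.8
gripper_force: 58.7
```

```bash
python3 - <<'E'
from h import *
s=read_state();print({k:np.round(s[k],4) for k in("clock","eef_pos","tool_rot","force","torque","width","gripper_force")})
im=get_image("wrist");sc=get_image("scene")
a=cv2.resize(im[:,:,::-1],(560,420));b=cv2.resize(sc[165:285,180:340,::-1],(560,420),interpolation=cv2.INTER_CUBIC)
cv2.imwrite("pics/w7.png",cv2.resize(np.hstack([a,b]),(800,300)))
cv2.imwrite("pics/w7a.png",cv2.resize(im[:,:,::-1],(784,588)))
E
```

```text
{'clock': np.float64(9.525), 'eef_pos': array([ 520.6138, -178.3231,   64.2749]), 'tool_rot': array([-3.1415e+00, -2.0000e-04, -1.5420e-01]), 'force': array([-1.1511,  1.1251,  4.8899]), 'torque': array([ 0.1142,  0.175 , -0.0169]), 'width': np.float64(22.8105), 'gripper_force': np.float64(58.7307)}
```

View pics/w7.png

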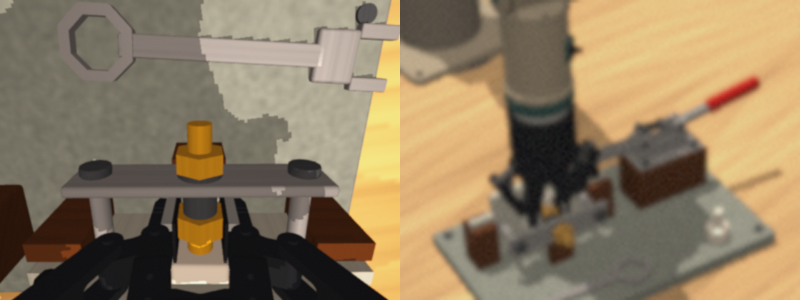

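The head is held (width 22.8 mm, 59 N), with low wrist force. The scene crop shows the handle down and the die in its slots. I'll use the last picture for a close crop of the head and core.

```bash
python3 - <<'E'
import cv2
a=cv2.imread("pics/w7a.png");b=cv2.imread("pics/w6.png")
f=lambda i:cv2.resize(i[370:588,280:500],(400,396),interpolation=cv2.INTER_CUBIC)
cv2.imwrite("pics/w8.png",cv2.hconcat([f(b),f(a)]))
E
```

```text
(no output)
```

View pics/w8.png

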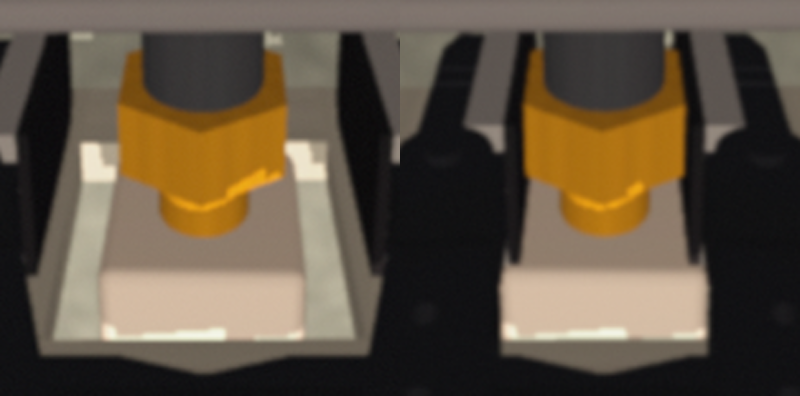

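The head was slightly turned before gripping (left half of the crop). It is now symmetric between both pads and the core is level (right half). I'm handing in.

```bash
python3 -c "
from cell import *
print(finish_job())"
```

```text
the job is handed in; nothing more can be done
None
```

I swung the clamp handle down to its stop, then gripped the brass bolt head by its two side flats (about 59 N). The last pictures show the core square and the die down in its slots, and I handed the job in at about 9.5 s still holding the head.

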